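# Clamp the spacer block to the first slip of the clutch

### The job

Set the aluminium spacer block flat in the open edge clamp, squarely between the two jaws, and let go of it. Then turn the clamp's winged thumbscrew clockwise until its slip clutch first gives, so that the block is held tight, and stop there at once: running the clutch on (half a radian, about 30 degrees, is already too much) wears it out. Leave the other parts on the bench alone.

Things in the scene. Friction and masses are not known exactly. Their poses are not given: they have to be found in the camera images.
- spacer_block: plain aluminium block, 30 x 44 x 20 mm (x, y, z), 0.12 kg, loose, lying flat on the bench. Origin: centre of the underside; z up, y along its length.
- edge_clamp: low aluminium clamp screwed to the bench; place and yaw differ. Origin: on the bench top under the nest; z up, x from thumbscrew through nest to the far jaw (anvil). Base plate 160 x 76 x 10 mm, x -105 to +55 mm. Grey housing, 46 mm wide, 35 mm high, x -95 to -55 mm, carries the upright thumbscrew on the axis x = -75, y = 0. Bracket behind the anvil: x 41 to 53 mm, 30 mm high.
- nest (a point): point on the nest floor (10 mm above the bench) over the clamp's origin, same axes. The block goes flat on it, 30 mm side along x, length along y, middle within 10 mm of y = 0. The anvil is the far jaw, locked by a set screw, set anew for each job: face at x = +18 mm, give or take 3. Both jaws: 30 mm wide in y, tops 27 mm above the bench, so the block stands 3 mm proud and out 7 mm at each end.
- jaw: the moving jaw, 14 x 30 x 16.5 mm steel, axes as edge_clamp. Origin: middle of the bottom edge of its face. It starts at x = -25.5 to -21 mm of edge_clamp; each radian that the screw turns clockwise (from above) drives it 6 mm toward +x, pushing the block along the floor against the anvil. It stays where it is when the screw is let go.
- wing_grip (a point): point on the thumbscrew's axis in the middle of its black wing, 61 mm above the bench: a bar 36 mm long (this point's x), 12 mm thick (y), 49 to 73 mm above the bench; white dash at +x. Clockwise from above tightens; 1 to 3 rad are needed, so it may have to be gripped afresh. A rubber bush (1.5 N m/rad) joins it to the skirt: it winds up 0.17 rad before the clutch slips, springs back when let go.
- skirt: round skirt under the wing, 29 mm across, 42 to 49 mm above the bench; origin: its foot, on the axis. Inside is the friction clutch: it holds up to 0.26 N m, then slips smoothly. The screw takes about 0.14 N m until the jaw bears on block and anvil; then the torque on the wing climbs to 0.26 N m within about 0.3 rad and stays there while the clutch slips, also when one pauses.
- collar (a point): the 43 mm steel collar right under the skirt (top 41 mm above the bench), part of the screw itself, black index dash at its +x. Its x lies along the wing's x as long as the clutch has never slipped; the angle between them, with the wing let go, is the slip.
- heat_sink: black finned heat sink, 30 x 40 x 22 mm, loose bystander. Origin: centre of the underside.
- spare_cap: black capacitor can, 26 mm across, 35 mm high, standing, loose bystander. Origin: centre of the underside.
- silver_knob: silver knob, 28 mm across, 20 mm high, loose bystander. Origin: centre of the underside.
Mind the look-alikes: they are no part of the job. Several things have the shape of the edge_clamp; the one meant has the colours described above.

How it is judged:
By the outcome, as a careful person would: the job done as asked, in the order asked, and still so for the second after the job is handed in, with the robot touching nothing.
It also fails if it takes over 67 s, if anything falls off the work surface, if the arm or the gripper's body presses on something with over 40 N, if the wrist force passes 120 N, or if a joint passes its speed limit or range.

### The arm

A 6-joint arm with a two-finger parallel gripper is mounted at the origin on a cart in front of the work surface, level with it; the furniture and walls round the work are solid. World frame = base frame: x ahead of the robot, y to its left, z up, the work surface at z = 0. Lengths are in m, angles in degrees, forces in N, time in s.
With the tool pointing down it reaches from about 0.275 to 0.85 m from the base axis. Payload 19 kg.
Tool frame: the origin (TCP) lies at the very end of the fingers, on their centre line; the grasp point (between the pads) lies env.grip_point_offset behind it (env.grip_point_offset is the distance from the TCP to the grasp point, in m); z points along the fingers, x is the direction in which the jaws open and shut, and the axes are right-handed (so a half turn about z gives the same grasp; the last joint's range is limited). The gripper opens to 85 mm and grips with 20 to 120 N. Pads are 22 mm wide; open, the fingers measure 114 mm over their backs; the gripper's body (76 mm by 85 mm) begins 54 mm behind the grasp point. The pads swing forward as they close: fully open they stand 13 mm farther back than shut.
Start: joints at [55.806, 8.623, 82.357, -0, 89.026, -7.678], TCP at [0.257, 0.514, 0.231] pointing down, gripper open.
Joint ranges: [-160.23, 160.23], [-39.13, 120.54], [6.94, 153.29], [-79.49, 259.48], [9.18, 160.14], [-161.06, 161.06]. Speed limits (degrees/s): [108.29, 108.29, 127.2, 172.46, 172.46, 172.46].

### API

Orientations are given as a 3x3 rotation matrix whose columns are the frame's x, y, z axes.
In Python, from station import env gives the robot as it stands.
- The arm moves only by the shell command python3 -m jog 'ROWS'. ROWS is JSON, a list that holds one entry, the list of rows, each a list of 5 numbers: the closure, from -1 (fully open) to 1 (shut), so that 0 is half open, then the shift along the tool's x, y, z scaled (see below), then the turn about the tool's z scaled (see below). A call has 1 to 10 rows; each row shifts and turns the commanded pose from where the row before left it, along the tool's axes as they then stand; what a row does not reach is not made up. The controller multiplies each number of a shift by 25 mm and each number of a turn by 0.1 rad. A row lasts 1/10 s, in which the tool goes at most 50 mm and 8.59 degrees, less where a joint would pass 70% of its speed; a pose out of reach is approached as far as the arm can. A call with a number of a shift or a turn outside -1 to 1 is refused whole. A call with a gripper value outside its range is refused whole. The fingers move at their own pace and stop on an object; the grip force is fixed at half the most. Time passes only in rows, so rows that do not move let the fingers close. It gives the time, the measured TCP pose, the force and the opening at its end, in the units of the state.
- env.read_state(): the state, without advancing time (a new reading comes with each control period).
- env.capture(name): name is "scene" or "top" or "wrist"; returns a dict with "color" (480x640x3 uint8, red, green, blue), "intrinsics" (3x3 intrinsics, pixels), "R" (3x3) and "t" (3): a world point X has camera coordinates R X + t; the wrist camera has in their place "hand_eye" (4x4, takes a point from camera to tool coordinates, whose origin is the TCP and whose axes are the tool frame's). Camera axes: x right, y down, z forward; pixel columns grow to the right and rows downward; lengths in m; the calibration is good to about 2 mm. A picture is of the moment at which its call begins: read the wrist's pose just before it. There is no depth.
- env.hand_in(): hands the job in, once; it reports no verdict.
The state is a dict: "time_s": time; "joint_positions": joint angles; "joint_vel": joint speeds; "tau": joint torques, N m; "tcp_pos": TCP position; "ee_rot": TCP orientation; "contact_force": force on the tool from outside, world axes, zero at the start; "moment": the same for the moment, N m; "grip_width": finger opening in m.
Only numpy, scipy, OpenCV 4.12 (cv2) and the standard library are available. Lean on these libraries where they do the work, as an engineer would, in place of code of your own. Each camera call takes 0.05 s, during which the arm holds its last target.

## Working session

There is one attempt and no reset: what is moved stays moved. The work goes in short steps, Python scripts to look and compute and a shell command to move; the robot and the scene stay as the last step left them, time stands still between calls to the robot, and variables do not carry over. Pictures are saved under pics/ and viewed, and the job is handed in when it is done.

```bash
ls; mkdir -p pics; python3 - <<'E'
from station import env
import cv2,numpy as np
s=env.read_state()
for k,v in s.items(): print(k,np.round(v,4).tolist())
print(env.grip_point_offset)
for n in ["scene","top","wrist"]:
    c=env.capture(n)
    cv2.imwrite(f"pics/{n}0.png",c["color"][:,:,::-1])
    np.savez(f"{n}0.npz",**c)
    print(n,{k:np.round(v,4).tolist() for k,v in c.items() if k!="color"})
E
```

```text
pics
time_s 0.0
joint_positions [55.807, 8.6507, 82.3933, -0.0002, 89.0277, -7.6777]
joint_vel [-0.1001, -0.0913, 0.0325, 0.0451, -0.1133, 0.0108]
tau [0.0006, -71.3058, -57.0868, -0.0002, 0.009, 0.0]
tcp_pos [0.2566, 0.5143, 0.2307]
ee_rot [[0.4464, 0.8948, -0.0007], [0.8948, -0.4464, -0.001], [-0.0012, -0.0002, -1.0]]
contact_force [-0.2932, 0.4049, 0.2822]
moment [-0.0204, -0.0497, 0.0581]
grip_width 0.0854
0.0187
scene {'intrinsics': [[507.4616, 0.0, 332.5464], [0.0, 507.4616, 243.9346], [0.0, 0.0, 1.0]], 'R': [[0.629, -0.7772, -0.0155], [-0.3925, -0.3003, -0.8694], [0.671, 0.553, -0.4939]], 't': [-0.3004, 0.2479, 0.9404]}
top {'intrinsics': [[451.754, 0.0, 321.0188], [0.0, 451.754, 237.7946], [0.0, 0.0, 1.0]], 'R': [[-0.0234, -0.9994, -0.0258], [-0.9967, 0.0254, -0.0769], [0.0775, 0.0239, -0.9967]], 't': [0.0374, 0.5033, 0.8939]}
wrist {'intrinsics': [[339.4317, 0.0, 315.6952], [0.0, 339.4317, 241.1775], [0.0, 0.0, 1.0]], 'hand_eye': [[1.0, 0.0012, 0.0003, 0.0002], [-0.0012, 0.9602, 0.2795, -0.0715], [0.0, -0.2795, 0.9602, -0.1425], [0.0, 0.0, 0.0, 1.0]]}
```

View pics/top0.png

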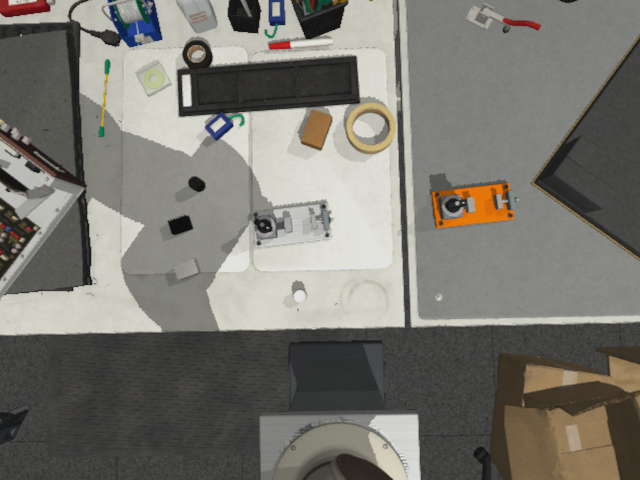

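View pics/scene0.png

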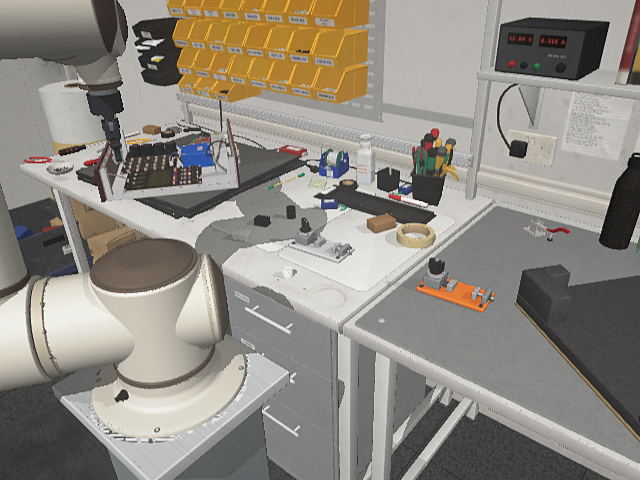

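View pics/wrist0.png

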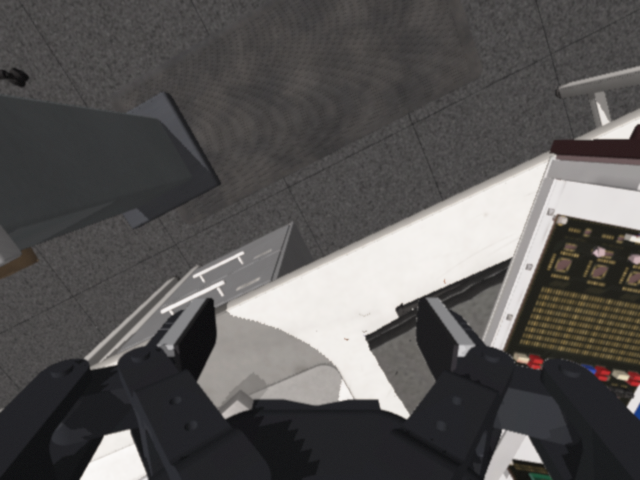

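The top view shows:
- grey block at (187,268), the candidate for the spacer
- black heat sink at (180,225)
- black can at (196,184)
- white/silver knob at (299,295)
- aluminium clamp at (291,222), with an orange look-alike at (473,205)
- brown block at (316,128)

I'll check these in enlarged crops.

```bash
python3 - <<'E'
import cv2,numpy as np
im=cv2.imread("pics/top0.png")
a=cv2.resize(im[190:260,240:340],None,fx=8,fy=8,interpolation=cv2.INTER_CUBIC)
cv2.imwrite("pics/top_clamp.png",a)
a=cv2.resize(im[170:290,150:230],None,fx=5,fy=5,interpolation=cv2.INTER_CUBIC)
b=cv2.resize(im[100:180,290:350],None,fx=5,fy=5,interpolation=cv2.INTER_CUBIC)
b=cv2.copyMakeBorder(b,0,200,0,0,cv2.BORDER_CONSTANT)
cv2.imwrite("pics/top_block.png",np.hstack([a,b]))
E
```

```text
(no output)
```

View pics/top_clamp.png

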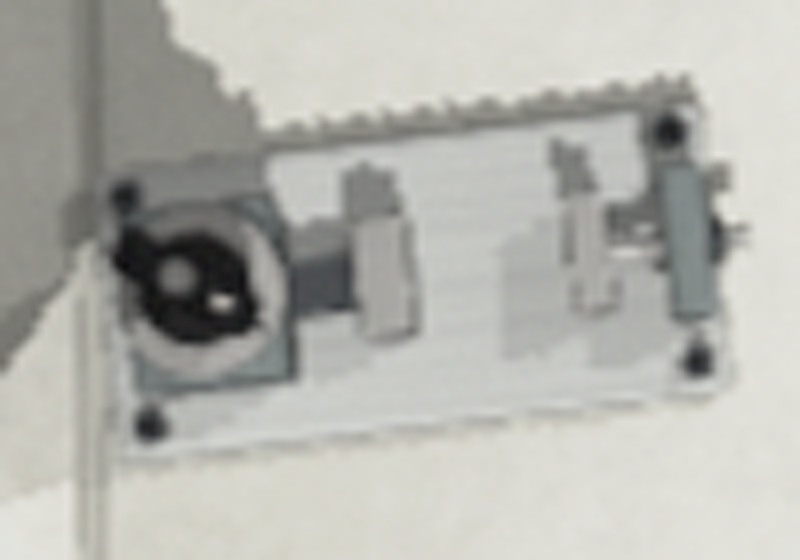

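View pics/top_block.png

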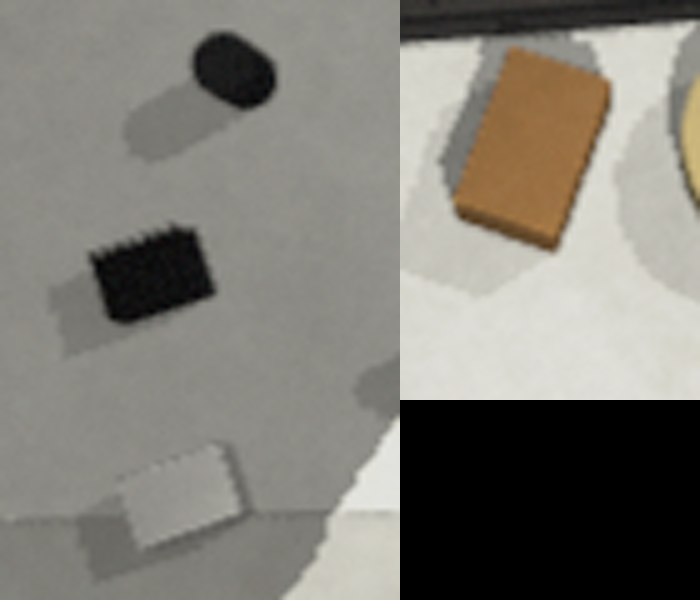

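```bash
cat > h.py <<'E'
import numpy as np, cv2
def top(name="top0.npz"):
    d=np.load(name); return d["intrinsics"],d["R"],d["t"]
def px2w(K,R,t,uv,z):
    uv=np.atleast_2d(uv).astype(float)
    d=(np.linalg.inv(K)@np.c_[uv,np.ones(len(uv))].T).T@R   # R^T d
    c=-R.T@t
    s=(z-c[2])/d[:,2]
    return c+s[:,None]*d
def wristRt(he,pos,rot):
    # camera->tool he ; tool->world ; return world->cam
    T=np.eye(4);T[:3,:3]=rot;T[:3,3]=pos
    M=np.linalg.inv(T@he); return M[:3,:3],M[:3,3]
def w2px(K,R,t,X):
    p=(R@np.atleast_2d(X).T).T+t; p=p@K.T; return p[:,:2]/p[:,2:]
E
python3 - <<'E'
from h import *
K,R,t=top()
print("cam",-R.T@t)
b=np.array([[118,483],[218,443],[242,510],[140,550]])/5+[150,170]
w=px2w(K,R,t,b,.02);print(w.round(4),w.mean(0).round(4))
d=np.linalg.norm(np.roll(w,-1,0)-w,axis=1);print(d.round(4))
e=w[1]-w[0]+w[2]-w[3];print("long axis yaw",np.degrees(np.arctan2(e[1],e[0])))
c=np.array([[695,100],[735,390],[115,455]])/8+[240,190]
w=px2w(K,R,t,c,.01);print(w.round(4),np.linalg.norm(np.diff(w,axis=0),axis=1))
e=w[1]-w[2];print("clamp x yaw",np.degrees(np.arctan2(e[1],e[0])))
# screws
c=np.array([[125,195],[668,130],[698,355],[152,425]])/8+[240,190]
w=px2w(K,R,t,c,.012);print(w.round(4));e=w[1]-w[0]+w[2]-w[3];print(np.degrees(np.arctan2(e[1],e[0])))
E
```

```text
cam [0.43326259 0.00326745 0.93067387]
[[0.4531 0.3257 0.02  ]
 [0.4683 0.2847 0.02  ]
 [0.441  0.275  0.02  ]
 [0.4258 0.3166 0.02  ]] [0.447  0.3005 0.02  ]
[0.0437 0.029  0.0443 0.0288]
long axis yaw -69.77323033687946
[[0.5773 0.0116 0.01  ]
 [0.5023 0.0032 0.01  ]
 [0.4897 0.1623 0.01  ]] [0.07545967 0.15965477]
clamp x yaw -85.45137250550671
[[0.5564 0.1586 0.012 ]
 [0.5695 0.0187 0.012 ]
 [0.5114 0.0124 0.012 ]
 [0.497  0.1524 0.012 ]]
-84.40693725567397
```

The spacer is the grey block at top (187,268). It measures 44 x 29 mm and sits at about (0.447, 0.300) with its length at yaw 110°. The other candidates are the brown block (316,128), the heat sink (180,225) and the can (196,184), all the wrong colour or shape. The clamp is the grey one at (291,222), not the orange one at (473,205). Next I'll move above the block and check with the wrist camera.

```bash
python3 -m jog '[[[-1,-0.4,1,0.2,0],[-1,-0.4,1,0.2,0],[-1,-0.4,1,0.2,0],[-1,-0.4,1,0.2,0],[-1,-0.4,1,0.2,0],[-1,-0.4,1,0.2,0],[-1,-0.4,1,0.2,0],[-1,-0.4,1,0.2,0],[-1,-0.4,1,0.2,0],[-1,-0.4,1,0.2,0]]]'; python3 -m jog '[[[-1,0,0,0,-1],[-1,0,0,0,-1],[-1,0,0,0,-1],[-1,0,0,0,-1],[-1,0,0,0,-1],[-1,0,0,0,-1],[-1,0,0,0,-1],[-1,0,0,0,-1],[-1,0,0,0,0],[-1,0,0,0,0]]]'
python3 - <<'E'
from station import env
import cv2,numpy as np
s=env.read_state()
c=env.capture("wrist");cv2.imwrite("pics/wrist1.png",c["color"][:,:,::-1]);np.savez("wrist1.npz",pos=s["tcp_pos"],rot=s["ee_rot"],**c)
print(s["time_s"],s["tcp_pos"],s["ee_rot"])
E
```

```text
time_s: 1.15
tcp_pos: [0.4363, 0.3124, 0.1809]
ee_rot: [[0.446, 0.895, -0.0], [0.895, -0.446, -0.0], [-0.0, -0.0, -1.0]]
contact_force: [0.1, 0.7, -0.1]
grip_width: 0.0854
time_s: 2.15
tcp_pos: [0.4357, 0.3134, 0.1811]
ee_rot: [[-0.328, 0.945, -0.0], [0.945, 0.328, -0.0], [-0.0, -0.0, -1.0]]
contact_force: [-0.1, -0.6, -0.5]
grip_width: 0.0854
2.15 [0.43571053 0.31337712 0.18113056] [[-3.27942457e-01  9.44697659e-01 -2.78248350e-04]
 [ 9.44697697e-01  3.27942417e-01 -1.81630773e-04]
 [-8.03367295e-05 -3.22425017e-04 -9.99999945e-01]]
```

View pics/wrist1.png

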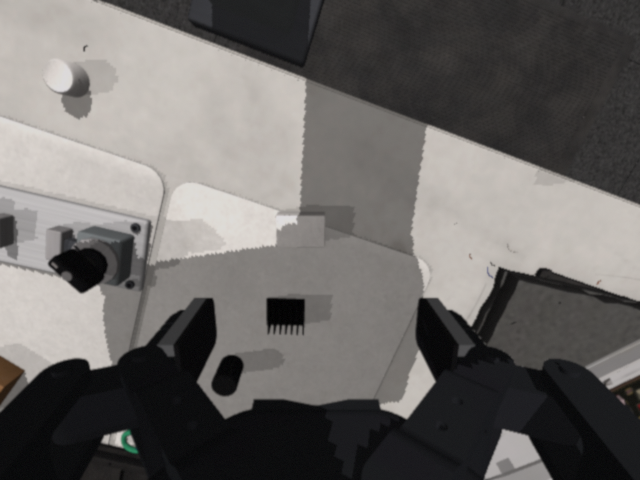

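```bash
python3 - <<'E'
import cv2
im=cv2.imread("pics/wrist1.png")
cv2.imwrite("pics/w1b.png",cv2.resize(im[195:265,260:345],None,fx=8,fy=8,interpolation=cv2.INTER_CUBIC))
E
```

```text
(no output)
```

View pics/w1b.png

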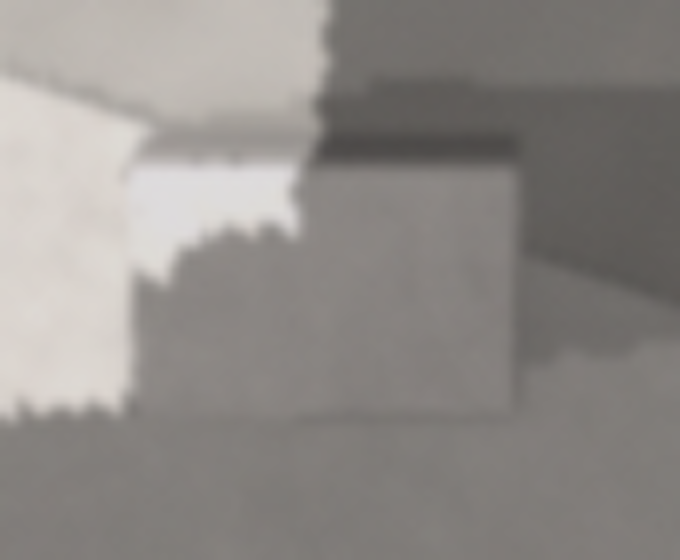

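The block's top face shows in the crop with corners at about (130,165), (517,165), (517,415) and (135,415). Its edges are parallel to the tool axes.

```bash
python3 - <<'E'
from h import *
d=np.load("wrist1.npz");R,t=wristRt(d["hand_eye"],d["pos"],d["rot"]);K=d["intrinsics"]
c=np.array([[130,165],[517,165],[517,415],[134,415]])/8+[260,195]-[.44,.44]
w=px2w(K,R,t,c,.02);print(w.round(4),w.mean(0).round(4))
print(np.linalg.norm(np.roll(w,-1,0)-w,axis=1).round(4))
e=w[1]-w[0]+w[2]-w[3];print(np.degrees(np.arctan2(e[1],e[0])))
x=d["rot"][:,0];print("toolx yaw",np.degrees(np.arctan2(x[1],x[0])))
for m in (w.mean(0),np.array([.447,.3005,.02])):
    print("tool delta mm",(d["rot"].T@(m-d["pos"])*1000).round(1))
E
```

```text
[[0.4403 0.2772 0.02  ]
 [0.4258 0.3188 0.02  ]
 [0.4539 0.3288 0.02  ]
 [0.4686 0.2865 0.02  ]] [0.4472 0.3028 0.02  ]
[0.0441 0.0298 0.0448 0.0298]
109.20413855322556
toolx yaw 109.14393858805285
tool delta mm [-13.7   7.4 161.1]
tool delta mm [-15.9   6.5 161.1]
```

```bash
python3 -m jog '[[[-1,-0.3,0.14,1,0],[-1,-0.3,0.14,1,0],[-1,0,0,1,0],[-1,0,0,1,0],[-1,0,0,1,0],[-1,0,0,1,0],[-1,0,0,0.5,0],[-1,0,0,0.4,0],[-1,0,0,0,0]]]'; python3 -m jog '[[[0,0,0,0,0],[0.2,0,0,0,0],[0.2,0,0,0,0],[0.3,0,0,0,0],[0.3,0,0,0,0],[0.3,0,0,0,0]]]'
```

```text
time_s: 3.1
tcp_pos: [0.4471, 0.3014, 0.0081]
ee_rot: [[-0.33, 0.944, -0.001], [0.944, 0.33, -0.001], [-0.0, -0.001, -1.0]]
contact_force: [0.4, 1.1, 0.2]
grip_width: 0.0855
time_s: 3.7
tcp_pos: [0.4478, 0.3017, 0.01]
ee_rot: [[-0.331, 0.944, 0.001], [0.944, 0.331, 0.001], [0.0, 0.001, -1.0]]
contact_force: [-3.2, -2.4, 10.4]
grip_width: 0.0433
```

```bash
python3 -m jog '[[[1,0,0,0,0],[1,0,0,0,0]]]';python3 -m jog '[[[1,0,0,-0.1,0],[1,0,0,-0.1,0],[1,0,0,0,0]]]';  python3 - <<'E'
from station import env
import cv2,numpy as np
s=env.read_state();print(s["moment"],s["contact_force"])
c=env.capture("wrist");cv2.imwrite("pics/wrist2.png",c["color"][:,:,::-1])
c=env.capture("scene");cv2.imwrite("pics/s2.png",cv2.resize(c["color"][180:260,210:310,::-1],None,fx=7,fy=7,interpolation=cv2.INTER_CUBIC))
E
```

```text
time_s: 3.9
tcp_pos: [0.4478, 0.3017, 0.01]
ee_rot: [[-0.331, 0.944, 0.001], [0.944, 0.331, 0.001], [0.0, 0.001, -1.0]]
contact_force: [-2.6, -1.8, 10.9]
grip_width: 0.0432
time_s: 4.2
tcp_pos: [0.4475, 0.3016, 0.0142]
ee_rot: [[-0.331, 0.944, 0.0], [0.944, 0.331, 0.0], [0.0, 0.001, -1.0]]
contact_force: [0.3, -0.4, -1.9]
grip_width: 0.0433
[ 0.01919485  0.00509862 -0.02693176] [ 0.34814341 -0.41312446 -1.94207125]
```

View pics/s2.png

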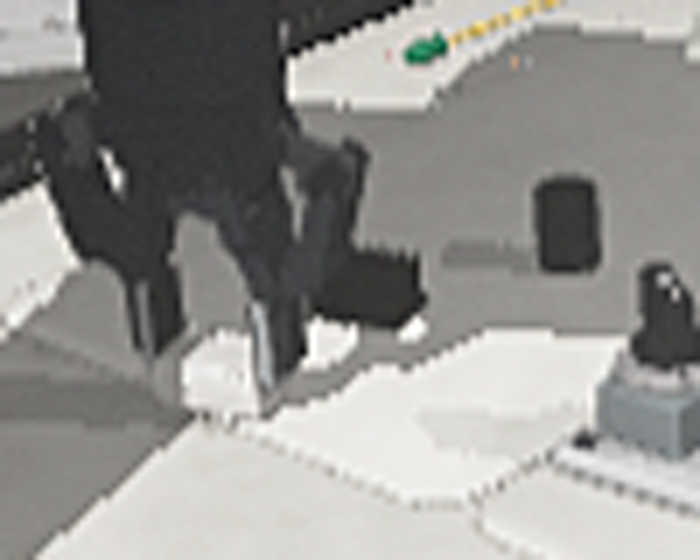

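View pics/wrist2.png

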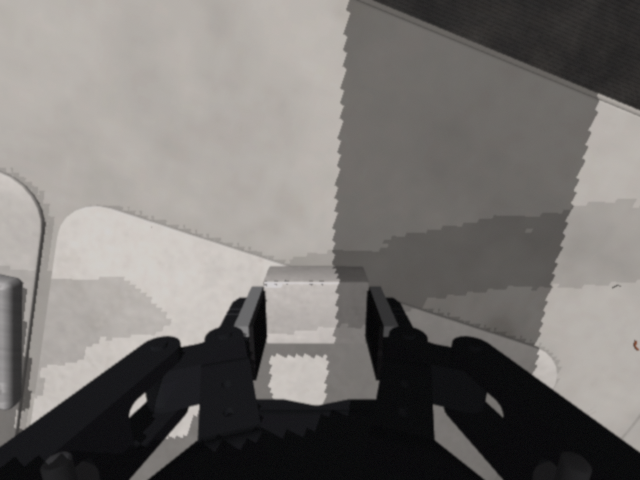

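```bash
python3 - <<'E'
import cv2
im=cv2.imread("pics/wrist2.png")
cv2.imwrite("pics/w2b.png",cv2.resize(im[255:405,200:420],None,fx=3.6,fy=3.6,interpolation=cv2.INTER_CUBIC))
from h import *
d=np.load("wrist1.npz");he=d["hand_eye"];K=d["intrinsics"]
M=np.linalg.inv(he)
for z in (-0.01,0,.005,.01,.014):
  p=w2px(K,M[:3,:3],M[:3,3],[[-.0217,-.011,z],[.0217,-.011,z],[-.015,-.015,z],[-.015,.015,z]])
  print(z,p.round(0).tolist(),((p-[200,255])*3.6).round(0).tolist())
E
```

```text
-0.01 [[263.0, 290.0], [366.0, 290.0], [279.0, 281.0], [281.0, 344.0]] [[228.0, 127.0], [596.0, 127.0], [284.0, 95.0], [291.0, 320.0]]
0 [[267.0, 281.0], [362.0, 281.0], [281.0, 273.0], [283.0, 332.0]] [[240.0, 93.0], [585.0, 94.0], [292.0, 64.0], [298.0, 276.0]]
0.005 [[268.0, 277.0], [361.0, 277.0], [282.0, 269.0], [284.0, 326.0]] [[245.0, 78.0], [580.0, 79.0], [296.0, 49.0], [302.0, 257.0]]
0.01 [[269.0, 273.0], [360.0, 273.0], [283.0, 265.0], [285.0, 321.0]] [[250.0, 64.0], [575.0, 64.0], [299.0, 36.0], [305.0, 238.0]]
0.014 [[271.0, 270.0], [359.0, 270.0], [284.0, 262.0], [285.0, 317.0]] [[254.0, 53.0], [571.0, 54.0], [302.0, 26.0], [307.0, 224.0]]
```

View pics/w2b.png

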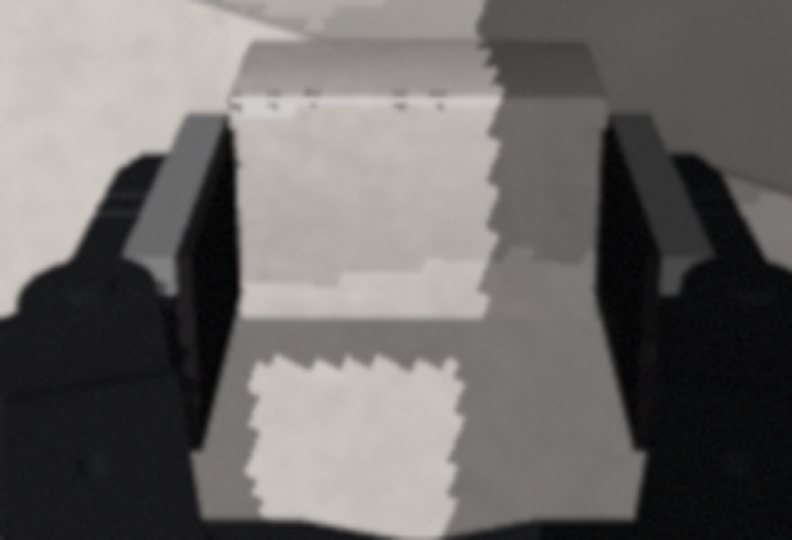

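The fingertips sit about 6.5 mm behind the TCP at this opening, so they overlap the block by only about 4 mm. I'll set it down and grip it lower.

```bash
python3 -m jog '[[[1,0,0,0.1,0],[1,0,0,0.1,0],[0,0,0,0,0],[-0.3,0,0,0,0],[-0.3,0,0,0,0]]]';python3 -m jog '[[[-0.3,0,0,0.2,0],[-0.3,0,0,0.15,0],[-0.3,0,0,0,0],[1,0,0,0,0],[1,0,0,0,0],[1,0,0,0,0],[1,0,0,0,0]]]'; python3 -m jog '[[[1,0,0,-0.2,0],[1,0,0,-0.2,0],[1,0,0,-0.6,0],[1,0,0,-1,0],[1,0,0,-1,0],[1,0,0,0,0]]]'; python3 - <<'E'
from station import env
import cv2,numpy as np
s=env.read_state();print(s["moment"],s["contact_force"])
c=env.capture("wrist");cv2.imwrite("pics/wrist3.png",c["color"][225:425,180:460,::-1].repeat(2,0).repeat(2,1))
E
```

```text
time_s: 4.8
tcp_pos: [0.4473, 0.3015, 0.0086]
ee_rot: [[-0.331, 0.944, -0.0], [0.944, 0.331, -0.0], [-0.0, -0.0, -1.0]]
contact_force: [-0.1, 0.1, -1.1]
grip_width: 0.0559
time_s: 5.5
tcp_pos: [0.4473, 0.3015, -0.0]
ee_rot: [[-0.331, 0.944, -0.0], [0.944, 0.331, -0.0], [-0.0, -0.0, -1.0]]
contact_force: [-1.1, -0.3, -0.8]
grip_width: 0.0438
time_s: 6.1
tcp_pos: [0.4488, 0.3023, 0.0788]
ee_rot: [[-0.331, 0.944, 0.005], [0.944, 0.331, 0.002], [0.001, 0.005, -1.0]]
contact_force: [1.1, -0.4, -2.0]
grip_width: 0.0438
[ 0.01856779 -0.04228067  0.0278601 ] [ 1.10840921 -0.35398039 -1.98889993]
```

View pics/wrist3.png

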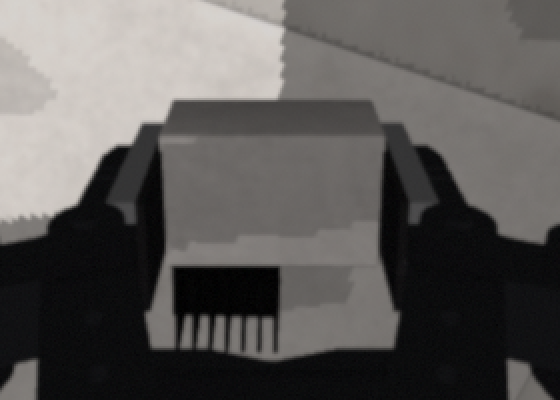

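```bash
python3 -m jog '[[[1,0,0,-1,0],[1,-1,0,-1,0],[1,-1,0,-1,0],[1,-1,0,0,0],[1,-1,0,0,0],[1,-1,0,0,0],[1,-1,0,0,0],[1,-1,0,0,0],[1,-1,0,0,0],[1,-1,0,0,0]]]'; python3 -m jog '[[[1,-1,0,0,0],[1,-0.7,0,0,0],[1,-0.7,0,0,1],[1,-0.7,0,0,1],[1,0,0,0,1],[1,0,0,0,1],[1,0,0,0,1],[1,0,0,0,1],[1,0,0,0,1],[1,0,0,0,1]]]'; python3 -m jog '[[[1,0,0,0,1],[1,0,0,0,1],[1,0,0,0,1],[1,0,0,0,1],[1,0,0,0,1],[1,0,0,0,1],[1,0,0,0,1],[1,0,0,0,1],[1,0,0,0,1],[1,0,0,0,1]]]'; python3 -m jog '[[[1,0,0,0,0],[1,0,0,0,0]]]'; python3 - <<'E'
from station import env
import cv2,numpy as np
s=env.read_state();print(s["moment"],s["joint_positions"])
c=env.capture("wrist");cv2.imwrite("pics/wrist4.png",c["color"][:,:,::-1]);np.savez("wrist4.npz",pos=s["tcp_pos"],rot=s["ee_rot"],**c)
E
```

```text
time_s: 7.15
tcp_pos: [0.5217, 0.0882, 0.1491]
ee_rot: [[-0.331, 0.944, -0.001], [0.944, 0.331, -0.0], [0.0, -0.001, -1.0]]
contact_force: [0.2, 0.8, -1.9]
grip_width: 0.0433
time_s: 8.15
tcp_pos: [0.5454, 0.0156, 0.149]
ee_rot: [[0.45, 0.893, -0.001], [0.893, -0.45, 0.0], [-0.001, -0.001, -1.0]]
contact_force: [0.4, 1.0, -1.4]
grip_width: 0.0437
time_s: 9.15
tcp_pos: [0.5453, 0.0156, 0.149]
ee_rot: [[0.995, 0.104, -0.002], [0.104, -0.995, 0.0], [-0.001, -0.0, -1.0]]
contact_force: [-0.1, -0.3, -1.9]
grip_width: 0.0436
time_s: 9.35
tcp_pos: [0.5455, 0.0156, 0.1494]
ee_rot: [[0.994, 0.111, -0.001], [0.111, -0.994, -0.0], [-0.001, -0.0, -1.0]]
contact_force: [0.2, 0.7, -0.4]
grip_width: 0.0436
[-0.04510662  0.03846383  0.0480493 ] [-6.44869597e+00  7.57704341e+00  9.31349925e+01 -6.51859353e-03
  7.93427474e+01 -1.28095017e+01]
```

View pics/wrist4.png

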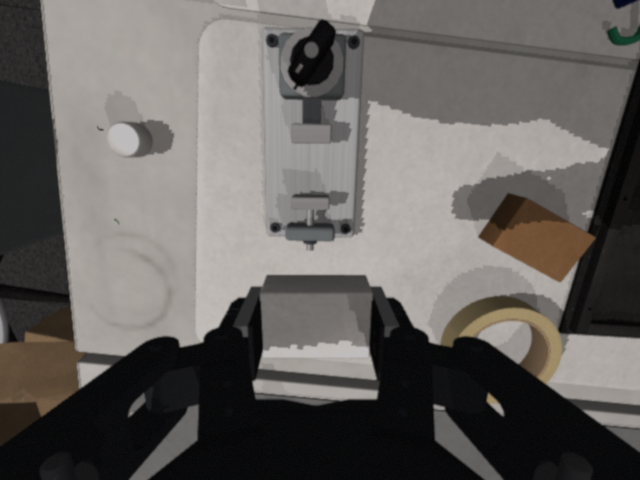

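```bash
python3 - <<'E'
import cv2
im=cv2.imread("pics/wrist4.png")
cv2.imwrite("pics/w4a.png",cv2.resize(im[10:130,250:380],None,fx=5,fy=5,interpolation=cv2.INTER_CUBIC))
cv2.imwrite("pics/w4b.png",cv2.resize(im[110:250,250:380],None,fx=4.2,fy=4.2,interpolation=cv2.INTER_CUBIC))
cv2.imwrite("pics/w4c.png",cv2.resize(im[260:380,220:410],None,fx=4,fy=4,interpolation=cv2.INTER_CUBIC))
E
```

```text
(no output)
```

View pics/w4a.png

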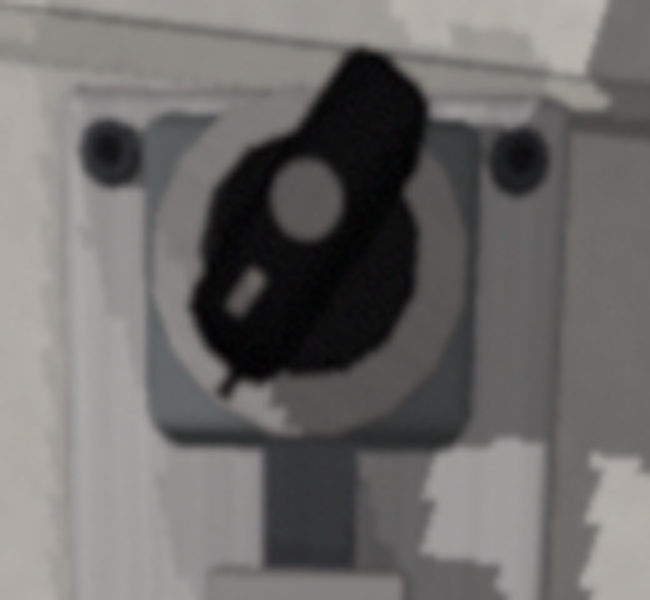

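View pics/w4b.png

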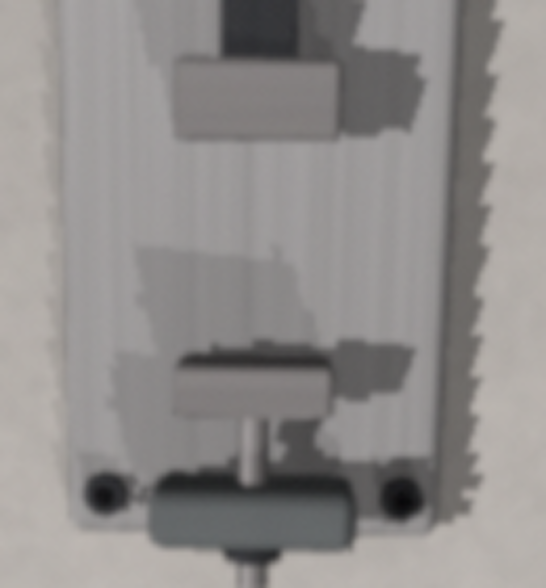

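View pics/w4c.png

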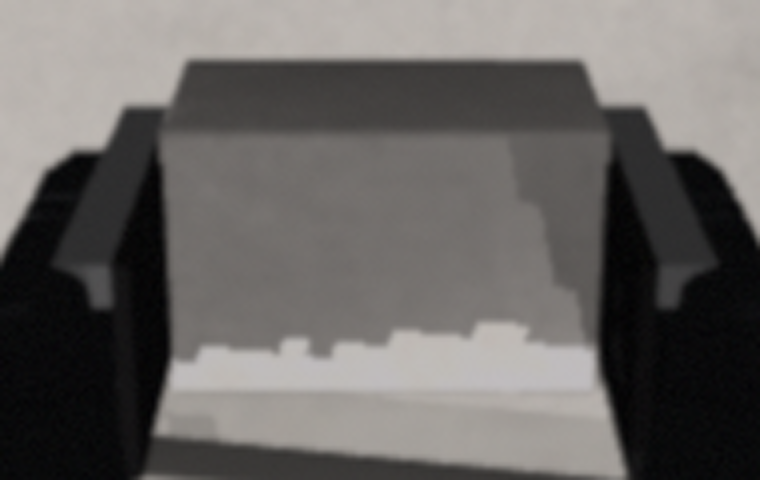

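```bash
python3 - <<'E'
from h import *
d=np.load("wrist4.npz");he=d["hand_eye"];pos=d["pos"];rot=d["rot"];R,t=wristRt(he,pos,rot);K=d["intrinsics"]
o=-.4
def B(p,z): return px2w(K,R,t,np.array(p)/4.2+[250,110]+o,z)
def A(p,z): return px2w(K,R,t,np.array(p)/5.+[250,10]+o,z)
jaw=B([[175,136],[339,136]],.027); anv=B([[174,367],[331,367]],.027)
base=B([[80,527],[435,527]],.01)
scr=np.vstack([A([[112,152],[519,158]],.012),B([[105,493],[401,495]],.012)])
for n,w in dict(jaw=jaw,anv=anv,base=base,scr=scr).items(): print(n,w.round(4).tolist(),"mid",w.mean(0).round(4), np.linalg.norm(w[1]-w[0]).round(4))
def yaw(v): return np.degrees(np.arctan2(v[1],v[0]))
print("x yaw from screws",yaw(scr[2]+scr[3]-scr[0]-scr[1]), "from y:",yaw(jaw[1]-jaw[0])-90,yaw(anv[1]-anv[0])-90,yaw(base[1]-base[0])-90,yaw(scr[1]-scr[0])-90,yaw(scr[3]-scr[2])-90)
hub=A([[307,200]],.073);dash=A([[245,292]],.073);col=A([[233,380]],.041)
print("hub",hub,"dash",dash,"wing yaw",yaw((dash-hub)[0]),"coldash",col, "collar yaw",yaw((col-hub)[0]))
M=np.linalg.inv(he)
bt=px2w(K,M[:3,:3],M[:3,3],np.array([[160,132],[608,132],[596,390],[170,390]])/4+[220,260]+o,-.02)
print("block in tool",bt.round(4).tolist(),bt.mean(0))
print("tool yaw",yaw(rot[:,0]),pos)
np.savez("m.npz",jaw=jaw,anv=anv)
E
```

```text
jaw [[0.5189, 0.0848, 0.027], [0.548, 0.0881, 0.027]] mid [0.5334 0.0865 0.027 ] 0.0293
anv [[0.5225, 0.0436, 0.027], [0.5516, 0.0469, 0.027]] mid [0.5371 0.0452 0.027 ] 0.0293
base [[0.5054, 0.0059, 0.01], [0.5777, 0.0141, 0.01]] mid [0.5416 0.01   0.01  ] 0.0728
scr [[0.4972, 0.1546, 0.012], [0.5566, 0.1604, 0.012], [0.5102, 0.0141, 0.012], [0.5697, 0.0205, 0.012]] mid [0.5334 0.0874 0.012 ] 0.0597
x yaw from screws -84.70119295696769 from y: -83.56811837911461 -83.55134078484282 -83.5387955991085 -84.34598748552855 -83.93991633528107
hub [[0.52876052 0.13738566 0.073     ]] dash [[0.52259354 0.12700539 0.073     ]] wing yaw -120.7148442665063 coldash [[0.51984136 0.12191485 0.041     ]] collar yaw -119.96413610845866
block in tool [[-0.0222, -0.0148, -0.02], [0.0218, -0.0148, -0.02], [0.022, 0.0145, -0.02], [-0.0225, 0.0146, -0.02]] [-0.0002285  -0.00012676 -0.02      ]
tool yaw 6.3620171725969445 [0.54551417 0.015594   0.14942016]
```

Measurements agree:
- Moving jaw face: (0.533, 0.0865), clamp x about -23.4 mm.
- Anvil face: (0.537, 0.045), clamp x about +18 mm.
- Gap: 41.4 mm, with its middle at (0.5353, 0.0658).
- Clamp yaw: about -84.6°.
- Wing and collar dash: yaw about -120°, aligned with each other.
- Block: centred in the tool.

Next I'll move over the nest.

```bash
python3 -m jog '[[[1,-0.1,-1,0,0.17],[1,-0.09,-1,0,0],[1,0,-0.02,1,0],[1,0,0,1,0],[1,0,0,1,0],[1,0,0,1,0],[1,0,0,0,0],[1,0,0,0,0]]]'; python3 - <<'E'
from station import env
import cv2,numpy as np
s=env.read_state();print(s["tcp_pos"],s["ee_rot"][:,0])
c=env.capture("wrist");cv2.imwrite("pics/wrist5.png",c["color"][:,:,::-1]);np.savez("wrist5.npz",pos=s["tcp_pos"],rot=s["ee_rot"],**c)
E
```

```text
time_s: 10.2
tcp_pos: [0.5361, 0.0653, 0.0505]
ee_rot: [[0.996, 0.092, -0.0], [0.092, -0.996, -0.0], [-0.0, 0.0, -1.0]]
contact_force: [-0.4, 0.6, -1.2]
grip_width: 0.0436
[0.53606194 0.06532494 0.05049254] [ 9.95756455e-01  9.20265263e-02 -4.48047403e-04]
```

View pics/wrist5.png

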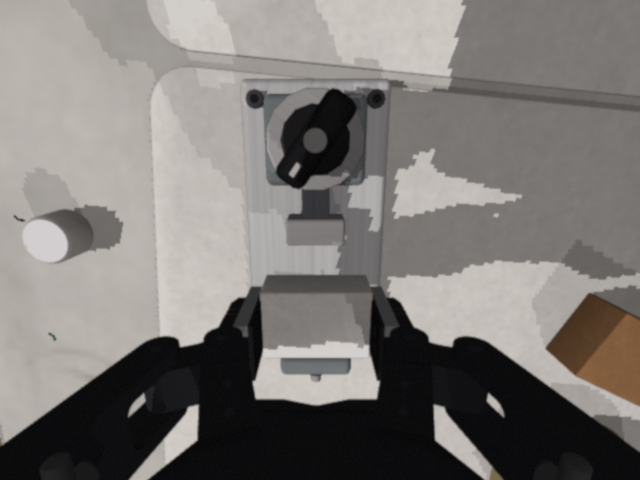

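```bash
python3 - <<'E'
import cv2
im=cv2.imread("pics/wrist5.png")
cv2.imwrite("pics/w5a.png",cv2.resize(im[75:265,235:400],None,fx=3.6,fy=3.6,interpolation=cv2.INTER_CUBIC))
from h import *
d=np.load("wrist5.npz");R,t=wristRt(d["hand_eye"],d["pos"],d["rot"]);m=np.load("m.npz")
p=w2px(d["intrinsics"],R,t,np.vstack([m["jaw"],[[.5288,.1374,.073]]]));print(p,(p-[235,75])*3.6)
E
```

```text
[[286.21883048 245.25618863]
 [343.45703553 244.24466493]
 [314.57078921 139.6287138 ]] [[184.38778971 612.92227908]
 [390.4453279  609.28079375]
 [286.45484116 232.66336968]]
```

View pics/w5a.png

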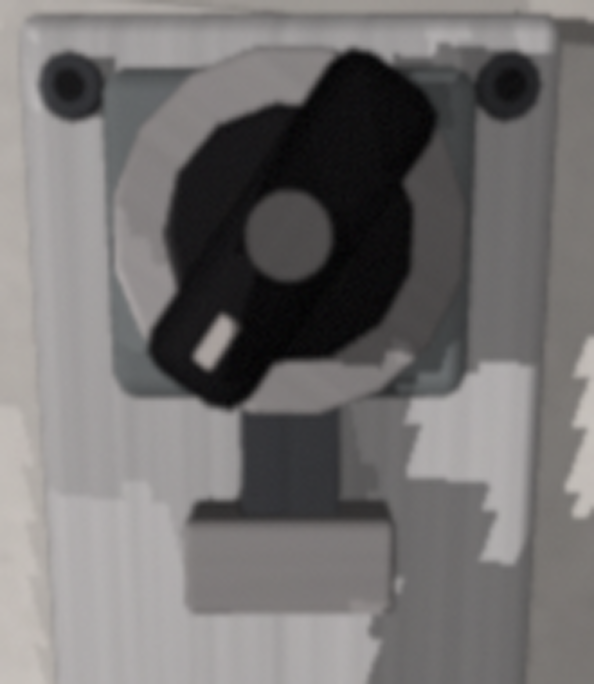

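The jaw shows up where predicted, with its face edge at crop row 611. Now I'll lower the block.

```bash
python3 -m jog '[[[1,0,0,0.6,0],[1,0,0,0.4,0],[1,0,0,0.4,0],[1,0,0,0.1,0],[1,0,0,0.05,0],[1,0,0,0,0]]]'; python3 -m jog '[[[1,0,0,0.03,0],[1,0,0,0,0]]]'
```

```text
time_s: 10.85
tcp_pos: [0.5362, 0.0653, 0.0115]
ee_rot: [[0.996, 0.091, 0.0], [0.091, -0.996, -0.0], [0.0, 0.0, -1.0]]
contact_force: [-0.0, -0.4, -1.3]
grip_width: 0.0438
time_s: 11.05
tcp_pos: [0.5362, 0.0654, 0.0108]
ee_rot: [[0.996, 0.091, 0.0], [0.091, -0.996, -0.0], [0.0, 0.0, -1.0]]
contact_force: [1.0, 0.6, -2.3]
grip_width: 0.0439
```

```bash
python3 -m jog '[[[1,0,0,0.04,0],[1,0,0,0,0]]]'; python3 -m jog '[[[0.1,0,0,0,0],[-0.2,0,0,0,0],[-0.4,0,0,0,0],[-0.4,0,0,0,0],[-0.4,0,0,-0.4,0],[-0.4,0,0,-1,0],[-0.4,0,0,-1,0],[-0.4,0,0,-1,0],[-0.4,0,0,0,0]]]'; python3 - <<'E'
from station import env
import cv2,numpy as np
s=env.read_state();print(s["tcp_pos"],s["ee_rot"][:,0])
c=env.capture("wrist");cv2.imwrite("pics/wrist6.png",c["color"][:,:,::-1]);np.savez("wrist6.npz",pos=s["tcp_pos"],rot=s["ee_rot"],**c)
E
```

```text
time_s: 11.25
tcp_pos: [0.5361, 0.0653, 0.0096]
ee_rot: [[0.996, 0.091, 0.0], [0.091, -0.996, -0.0], [0.0, 0.0, -1.0]]
contact_force: [-0.4, 0.4, -1.9]
grip_width: 0.0437
time_s: 12.15
tcp_pos: [0.5376, 0.0654, 0.0986]
ee_rot: [[0.996, 0.091, 0.006], [0.091, -0.996, -0.0], [0.005, 0.001, -1.0]]
contact_force: [0.3, 0.3, -0.1]
grip_width: 0.0596
[0.53759682 0.06536079 0.09863974] [0.99584141 0.09093861 0.00548271]
```

View pics/wrist6.png

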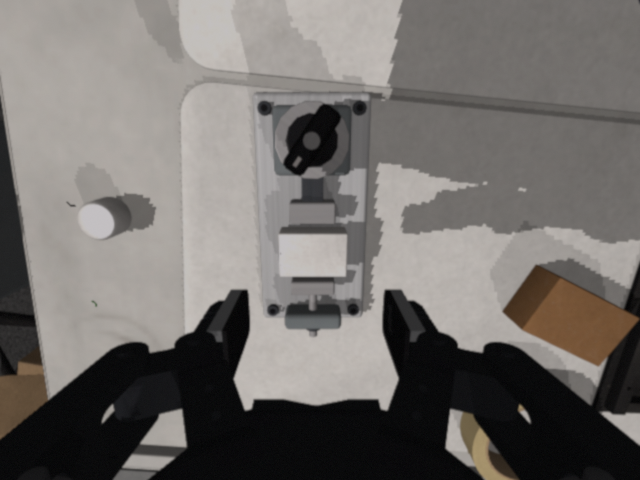

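The block stands in the nest at (312,252), square and between the two jaws. Now over to the wing.

```bash
python3 -m jog '[[[-0.4,0,0,-1,0],[-0.4,-0.09,-1,-0.4,0],[-0.4,0,-1,0,0],[-0.4,0,-0.9,0,0],[-0.4,0,0,0,-1],[-0.4,0,0,0,-1],[-0.4,0,0,0,-1],[-0.4,0,0,0,-1],[-0.4,0,0,0,-1],[-0.4,0,0,0,-1]]]'; python3 -m jog '[[[-0.4,0,0,0,-1],[-0.4,0,0,0,-1],[-0.4,0,0,0,-1],[-0.4,0,0,0,-1],[-0.4,0,0,0,-1],[-0.4,0,0,0,-1],[-0.4,0,0,0,-1],[-0.4,0,0,0,-1],[-0.4,0,0,0,-1],[-0.4,0,0,0,-1]]]';  python3 -m jog '[[[-0.4,0,0,0,-1],[-0.4,0,0,0,-1],[-0.4,0,0,0,-1],[-0.4,0,0,0,-1],[-0.4,0,0,0,-1],[-0.4,0,0,0,-1],[-0.4,0,0,0,-1],[-0.4,0,0,0,-1],[-0.4,0,0,0,-1],[-0.4,0,0,0,0]]]'; python3 -m jog '[[[-0.4,0,0,0,0],[-0.4,0,0,0,0]]]'; python3 - <<'E'
from station import env
import cv2,numpy as np
s=env.read_state();print(s["tcp_pos"],s["ee_rot"][:,0],s["joint_positions"],s["moment"])
c=env.capture("wrist");cv2.imwrite("pics/wrist7.png",c["color"][:,:,::-1]);np.savez("wrist7.npz",pos=s["tcp_pos"],rot=s["ee_rot"],**c)
E
```

```text
time_s: 13.2
tcp_pos: [0.5268, 0.1373, 0.1289]
ee_rot: [[0.768, 0.64, -0.001], [0.64, -0.768, -0.0], [-0.001, -0.001, -1.0]]
contact_force: [0.1, -0.4, 0.9]
grip_width: 0.0598
time_s: 14.2
tcp_pos: [0.5268, 0.1373, 0.1288]
ee_rot: [[-0.124, 0.992, -0.001], [0.992, 0.124, -0.0], [-0.0, -0.001, -1.0]]
contact_force: [0.7, 0.6, 0.1]
grip_width: 0.0596
time_s: 15.2
tcp_pos: [0.5268, 0.1373, 0.1289]
ee_rot: [[-0.853, 0.522, -0.001], [0.522, 0.853, -0.0], [0.001, -0.001, -1.0]]
contact_force: [-0.3, -1.2, 0.2]
grip_width: 0.0597
time_s: 15.4
tcp_pos: [0.5271, 0.1373, 0.1293]
ee_rot: [[-0.851, 0.525, -0.0], [0.525, 0.851, -0.0], [0.0, -0.0, -1.0]]
contact_force: [0.3, 0.5, -0.5]
grip_width: 0.06
[0.52705747 0.13733421 0.12930878] [-8.50925844e-01  5.25285726e-01  3.37160466e-04] [ 6.50080115e+00  8.27489280e+00  9.47702658e+01 -3.78093034e-03
  7.69823171e+01 -1.41810867e+02] [-1.95262409e-05  4.83011622e-02  2.24400899e-02]
```

View pics/wrist7.png

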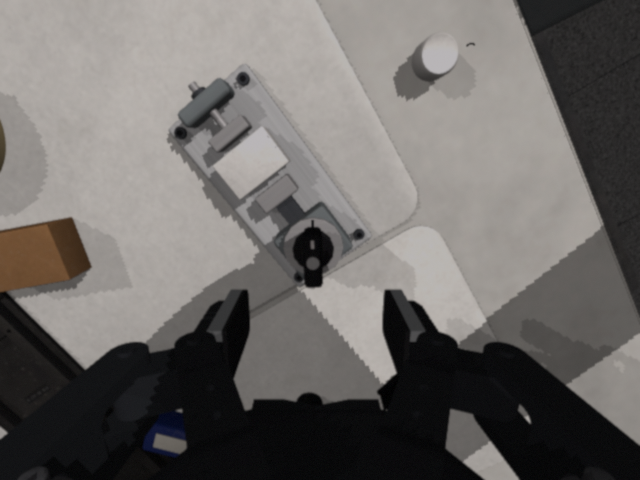

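```bash
python3 - <<'E'
import cv2
im=cv2.imread("pics/wrist7.png")
cv2.imwrite("pics/w7a.png",cv2.resize(im[200:300,265:365],None,fx=6,fy=6,interpolation=cv2.INTER_CUBIC))
E
```

```text
(no output)
```

View pics/w7a.png

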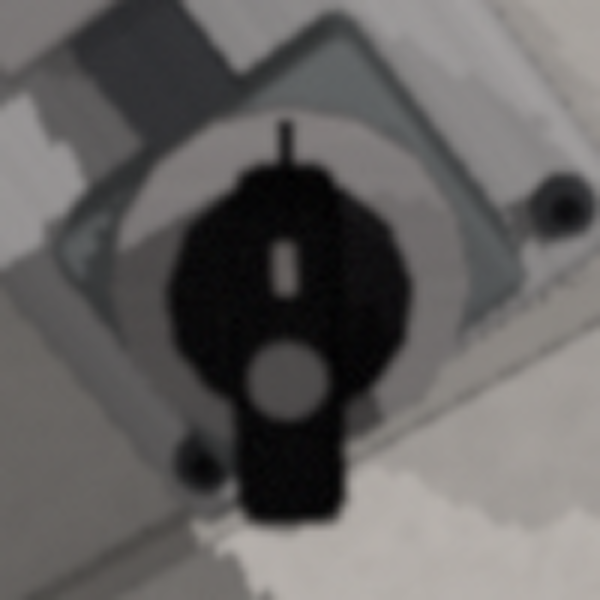

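```bash
python3 - <<'E'
from h import *
d=np.load("wrist7.npz");R,t=wristRt(d["hand_eye"],d["pos"],d["rot"]);K=d["intrinsics"];o=-.4
A=lambda p,z: px2w(K,R,t,np.array(p)/6.+[265,200]+o,z)
hub=A([[288,380]],.073)[0];dash=A([[285,268]],.073)[0];col=A([[286,140]],.041)[0]
T=lambda w:(d["rot"].T@(w-d["pos"])*1000).round(1)
print(hub,T(hub),T(dash),T(col))
v=T(dash)-T(hub);print(np.degrees(np.arctan2(v[0],-v[1])))
# collar circle extents
cc=A([[110,280],[468,280]],.041);print(T(cc[0]),T(cc[1]))
E
```

```text
[0.52874103 0.13755686 0.073     ] [-1.3  1.1 56.3] [ -1.6 -11.   56.3] [ -1.8 -16.9  88.3]
-1.420265546399046
[-22.7   0.1  88.3] [19.8  0.1 88.3]
```

```bash
python3 -m jog '[[[-0.4,-0.055,0.045,0,0],[-0.4,0,0,1,0],[-0.4,0,0,1,0],[-0.4,0,0,0.9,0],[-0.4,0,0,0.15,0],[-0.4,0,0,0,0]]]'; python3 -m jog '[[[0.2,0,0,0,0],[0.4,0,0,0,0],[0.5,0,0,0,0],[0.6,0,0,0,0],[0.6,0,0,0,0],[0.6,0,0,0,0]]]'; python3 - <<'E'
from station import env
s=env.read_state();print(s["tcp_pos"],s["moment"],s["contact_force"])
E
```

```text
time_s: 16.05
tcp_pos: [0.5289, 0.1376, 0.0532]
ee_rot: [[-0.852, 0.524, -0.001], [0.524, 0.852, -0.0], [0.001, -0.001, -1.0]]
contact_force: [-0.8, -1.1, 0.3]
grip_width: 0.0593
time_s: 16.65
tcp_pos: [0.5289, 0.1376, 0.0534]
ee_rot: [[-0.852, 0.523, 0.0], [0.523, 0.852, -0.0], [-0.0, -0.0, -1.0]]
contact_force: [0.5, 0.1, -0.5]
grip_width: 0.0169
[0.5289403  0.137623   0.05338796] [ 0.03739871  0.03775561 -0.04684538] [ 0.5352111   0.1006671  -0.53148616]
```

```bash
python3 -m jog '[[[0.8,0,0,0,0],[1,0,0,0,0],[1,0,0,0,0],[1,0,0,0,0]]]'; python3 - <<'E'
from station import env
s=env.read_state();print(s["tcp_pos"],s["ee_rot"][:,0],s["moment"],s["contact_force"])
import cv2
c=env.capture("wrist");cv2.imwrite("pics/wrist8.png",c["color"][:,:,::-1])
E
```

```text
time_s: 17.05
tcp_pos: [0.5292, 0.1374, 0.0535]
ee_rot: [[-0.852, 0.523, 0.001], [0.523, 0.852, -0.0], [-0.001, 0.0, -1.0]]
contact_force: [1.8, -3.6, 5.6]
grip_width: 0.0111
[0.52919365 0.13742096 0.05352628] [-8.52179445e-01  5.23249235e-01 -6.56849266e-04] [-0.67739535 -0.38691901  0.02208922] [ 1.83280192 -3.62225847  5.62427144]
```

View pics/wrist8.png

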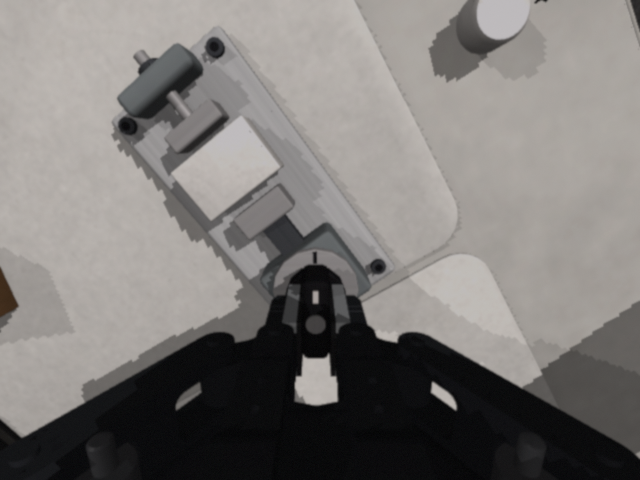

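```bash
cat > st.py <<'E'
from station import env
import numpy as np
s=env.read_state();r=s["ee_rot"]
print("yaw",round(np.degrees(np.arctan2(r[1,0],r[0,0])),2),"M",np.round(s["moment"],3),"F",np.round(s["contact_force"],1),"j6",round(s["joint_positions"][5],2),"tau6",np.round(s["tau"][5],3))
E
python3 st.py; python3 -m jog '[[[1,0,0,0,1],[1,0,0,0,1],[1,0,0,0,1],[1,0,0,0,1],[1,0,0,0,1],[1,0,0,0,0]]]'; python3 st.py; python3 -m jog '[[[1,0,0,0,0]]]'; python3 st.py
```

```text
yaw 148.45 M [-0.776 -0.353  0.036] F [ 2.7 -4.9  5.1] j6 -141.95 tau6 0.029
time_s: 17.7
tcp_pos: [0.5293, 0.1373, 0.0535]
ee_rot: [[-0.494, 0.87, 0.001], [0.87, 0.494, -0.0], [-0.001, 0.001, -1.0]]
contact_force: [3.4, -5.5, 4.7]
grip_width: 0.0105
yaw 119.58 M [-0.927 -0.676  0.167] F [ 3.4 -5.5  4.7] j6 -113.08 tau6 2.888
time_s: 17.8
tcp_pos: [0.5293, 0.1374, 0.0535]
ee_rot: [[-0.497, 0.868, 0.001], [0.868, 0.497, -0.0], [-0.001, 0.001, -1.0]]
contact_force: [3.9, -6.1, 4.5]
grip_width: 0.011
yaw 119.79 M [-0.952 -0.584  0.13 ] F [ 3.9 -6.1  4.5] j6 -113.29 tau6 0.423
```

```bash
python3 -m jog '[[[1,0,0,0,1],[1,0,0,0,1],[1,0,0,0,1],[1,0,0,0,1],[1,0,0,0,1],[1,0,0,0,1],[1,0,0,0,0],[1,0,0,0,0]]]'; python3 st.py; python3 - <<'E'
from station import env
import cv2
c=env.capture("wrist");cv2.imwrite("pics/wrist9.png",c["color"][:,:,::-1])
E
python3 st.py
```

```text
time_s: 18.6
tcp_pos: [0.5295, 0.1372, 0.0536]
ee_rot: [[0.08, 0.997, 0.001], [0.997, -0.08, -0.001], [-0.001, 0.001, -1.0]]
contact_force: [5.1, -6.7, 4.9]
grip_width: 0.0105
yaw 85.41 M [-1.196 -0.778  0.157] F [ 5.1 -6.7  4.9] j6 -78.91 tau6 0.429
yaw 85.42 M [-1.223 -0.759  0.162] F [ 4.7 -7.   3.5] j6 -78.92 tau6 0.195
```

View pics/wrist9.png

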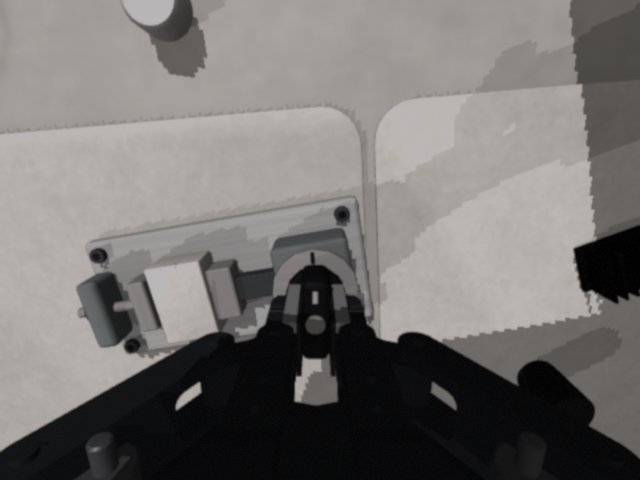

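```bash
python3 -m jog '[[[1,0,0,0,1],[1,0,0,0,1],[1,0,0,0,1],[1,0,0,0,1],[1,0,0,0,0],[1,0,0,0,0]]]'|head -1; python3 st.py;  python3 -m jog '[[[1,0,0,0,0.5],[1,0,0,0,0.5],[1,0,0,0,0.5],[1,0,0,0,0]]]'|head -1;python3 st.py;  python3 -m jog '[[[1,0,0,0,0]]]'|head -1; python3 st.py
```

```text
time_s: 19.25
yaw 62.49 M [-1.499 -0.706  0.142] F [ 4.5 -8.6  5. ] j6 -55.99 tau6 0.429
time_s: 19.65
yaw 53.8 M [-1.59  -0.71   0.148] F [ 4.4 -8.9  4. ] j6 -47.3 tau6 1.52
time_s: 19.75
yaw 53.91 M [-1.535 -0.705  0.157] F [ 3.7 -8.   5.3] j6 -47.41 tau6 0.288
```

```bash
python3 -m jog '[[[1,0,0,0,0.5],[1,0,0,0,0.5],[1,0,0,0,0],[1,0,0,0,0]]]'|head -1; python3 st.py; python3 - <<'E'
from station import env
import cv2
c=env.capture("wrist");cv2.imwrite("pics/wrist10.png",cv2.resize(c["color"][100:400,60:460,::-1],None,fx=2,fy=2,interpolation=cv2.INTER_CUBIC))
E
python3 st.py
```

```text
time_s: 20.15
yaw 48.18 M [-1.607 -0.712  0.089] F [ 4.3 -8.7  5.1] j6 -41.67 tau6 0.288
yaw 48.19 M [-1.59  -0.697  0.154] F [ 3.3 -9.   4.8] j6 -41.68 tau6 0.171
```

View pics/wrist10.png

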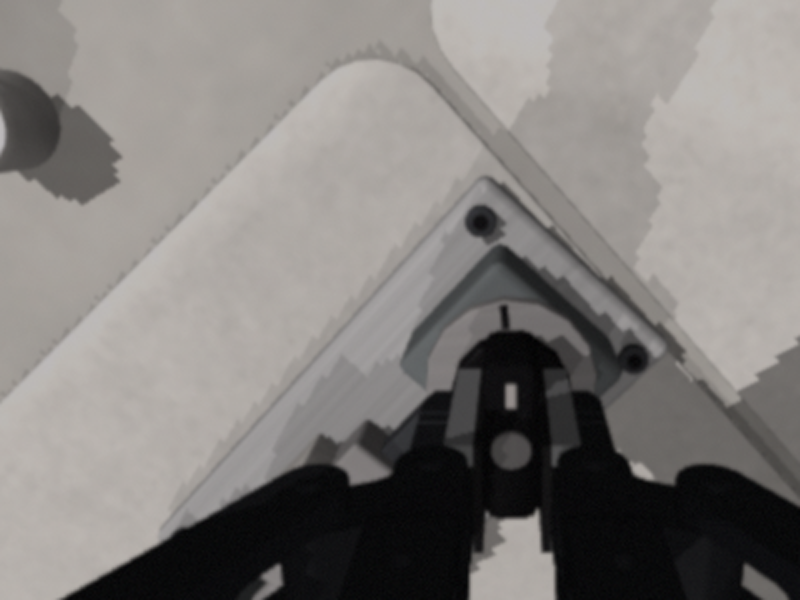

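```bash
cat > av.py <<'E'
from station import env
import numpy as np,sys
L=[]
for i in range(6):
    s=env.read_state();L.append(s["moment"][2]);env.capture("wrist")
r=s["ee_rot"];print("t",s["time_s"],"yaw",round(np.degrees(np.arctan2(r[1,0],r[0,0])),2),"Mz",np.mean(L).round(3),"+-",(np.std(L)/6**.5).round(3),"M",np.round(s["moment"],2),"F",np.round(s["contact_force"],1))
E
python3 av.py
python3 -m jog '[[[1,0,0,0,0.5],[1,0,0,0,0.5],[1,0,0,0,0]]]'|head -1; python3 av.py
python3 -m jog '[[[1,0,0,0,0.5],[1,0,0,0,0.5],[1,0,0,0,0]]]'|head -1; python3 av.py
```

```text
t 20.45 yaw 48.18 Mz 0.154 +- 0.008 M [-1.58 -0.66  0.16] F [ 4.  -8.4  5.1]
time_s: 20.8
t 21.05 yaw 42.46 Mz 0.149 +- 0.006 M [-1.67 -0.64  0.16] F [ 3.5 -8.3  4.9]
time_s: 21.4
t 21.65 yaw 36.73 Mz 0.248 +- 0.007 M [-1.7  -0.64  0.23] F [ 3.3 -9.5  4.2]
```

```bash

python3 -m jog '[[[1,0,0,0,0.4],[1,0,0,0,0]]]'|head -1; python3 av.py
python3 -m jog '[[[1,0,0,0,0.4],[1,0,0,0,0]]]'|head -1; python3 av.py; python3 - <<'E'
from station import env
import cv2
c=env.capture("wrist");cv2.imwrite("pics/wrist11.png",cv2.resize(c["color"][200:400,210:420,::-1],None,fx=3,fy=3,interpolation=cv2.INTER_CUBIC))
E
```

```text
time_s: 21.9
t 22.15 yaw 34.44 Mz 0.257 +- 0.01 M [-1.65 -0.67  0.26] F [ 3.  -9.   4.3]
time_s: 22.4
t 22.65 yaw 32.15 Mz 0.263 +- 0.012 M [-1.75 -0.6   0.22] F [  2.5 -10.3   5. ]
```

View pics/wrist11.png

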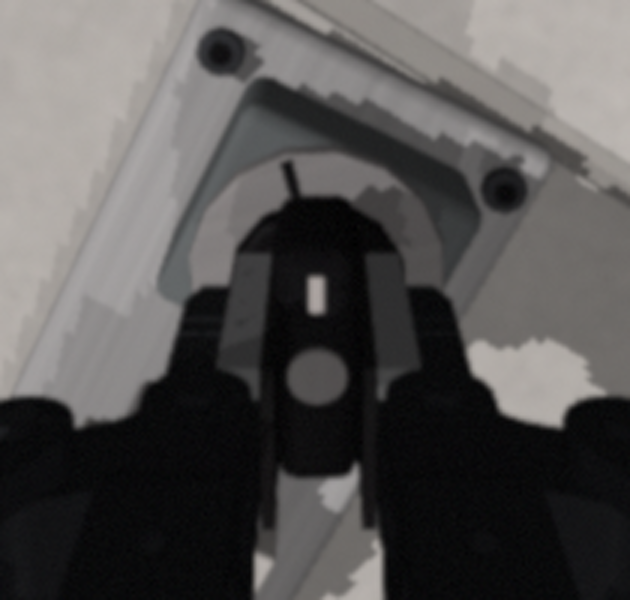

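```bash
python3 - <<'E'
from h import *
from station import env
d=np.load("wrist7.npz");K=d["intrinsics"];he=d["hand_eye"];M=np.linalg.inv(he)
s=env.read_state();rot,pos=s["ee_rot"],s["tcp_pos"]
R,t=wristRt(he,pos,rot)
for z,p in ((.041,[287,168]),(.041,[295,193]),(.073,[317,296])):
    w=px2w(K,R,t,np.array([p])/3+[210,200]-.35,z)[0]
    v=w-[.5288,.1375,z]; tv=rot.T@v
    print((tv*1000).round(1),"angle from -toolY, to -x:",np.degrees(np.arctan2(-tv[0],-tv[1])).round(2))
E
```

```text
[ -4.4 -17.7  -0. ] angle from -toolY, to -x: 13.83
[ -3.1 -13.5  -0. ] angle from -toolY, to -x: 12.97
[  0.5 -10.7  -0. ] angle from -toolY, to -x: -2.47
```

Torque levelled off at 0.248, 0.257 and 0.263 N m over the last two 0.04 rad steps. The collar dash lags the wing by about 0.22 rad, against 0.17 rad of bush wind-up. So the clutch has just given; I'll stop and release.

```bash

python3 -m jog '[[[0.5,0,0,0,0],[0.2,0,0,0,0],[-0.2,0,0,0,0],[-0.4,0,0,0,0],[-0.4,0,0,-0.5,0],[-0.4,0,0,-1,0],[-0.4,0,0,-1,0],[-0.4,0,0,-1,0],[-0.4,0,0,0,0]]]'; python3 -m jog '[[[-0.4,0,0.5,-0.5,0],[-0.4,0,1,0,0],[-0.4,0,1,0,0],[-0.4,0,0,0,0],[-0.4,0,0,0,0]]]';python3 - <<'E'
from station import env
import cv2,numpy as np
s=env.read_state()
c=env.capture("wrist");cv2.imwrite("pics/wrist12.png",c["color"][:,:,::-1]);np.savez("wrist12.npz",pos=s["tcp_pos"],rot=s["ee_rot"],**c)
E
```

```text
time_s: 23.65
tcp_pos: [0.5303, 0.1379, 0.1451]
ee_rot: [[0.847, 0.532, 0.006], [0.532, -0.847, 0.001], [0.005, 0.002, -1.0]]
contact_force: [0.0, 0.6, 0.5]
grip_width: 0.0599
time_s: 24.15
tcp_pos: [0.5622, 0.0839, 0.1531]
ee_rot: [[0.847, 0.531, -0.001], [0.531, -0.847, -0.0], [-0.001, -0.001, -1.0]]
contact_force: [-0.4, -0.0, 0.6]
grip_width: 0.0597
```

View pics/wrist12.png

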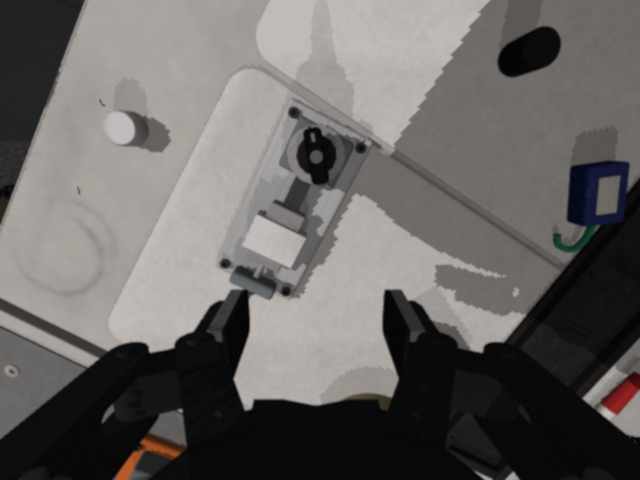

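```bash
python3 - <<'E'
import cv2
im=cv2.imread("pics/wrist12.png")
a=cv2.resize(im[110:200,270:370],None,fx=7,fy=7,interpolation=cv2.INTER_CUBIC)
cv2.imwrite("pics/w12a.png",cv2.resize(im[115:195,275:360],None,fx=7,fy=7,interpolation=cv2.INTER_CUBIC))
cv2.imwrite("pics/w12b.png",cv2.resize(im[185:305,210:330],None,fx=5,fy=5,interpolation=cv2.INTER_CUBIC))
E
```

```text
(no output)
```

View pics/w12a.png

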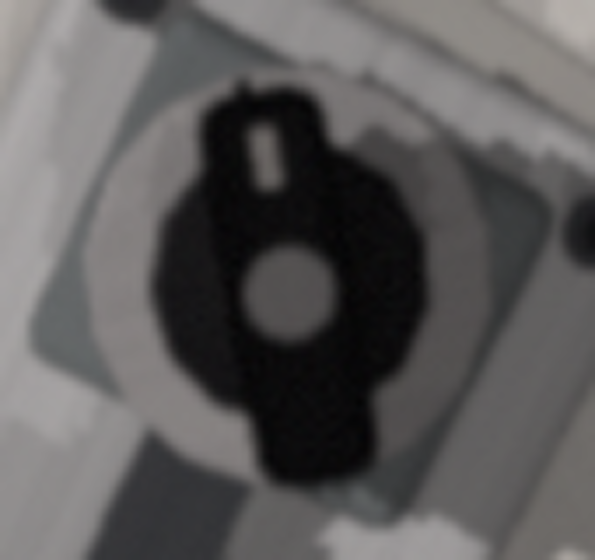

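View pics/w12b.png

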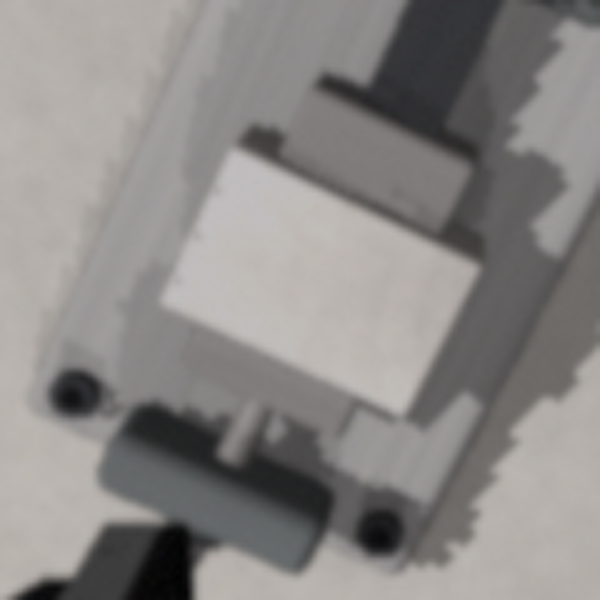

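```bash
python3 - <<'E'
from h import *
d=np.load("wrist12.npz");R,t=wristRt(d["hand_eye"],d["pos"],d["rot"]);K=d["intrinsics"]
A=lambda p,z: px2w(K,R,t,np.array([p])/7.+[275,115]-.43,z)[0]
hub=A([290,292],.073);dash=A([265,157],.073)
tip=A([243,87],.041)
y=lambda v:np.degrees(np.arctan2(v[1],v[0]))
print("hub",hub,"tip",tip,np.linalg.norm((tip-hub)[:2]))
for h in (hub,np.array([.5288,.1375,0])): print("wing",y(dash-hub),"collar",y(tip-h), "slip deg",y(tip-h)-y(dash-hub))
B=lambda p,z: px2w(K,R,t,np.array(p)/5.+[210,185]-.4,z)
c=B([[240,150],[482,265],[402,415],[160,300]],.03);print(c.round(4),c.mean(0).round(4))
e=c[1]-c[0]+c[2]-c[3];print("block len yaw",y(e))
o=np.array([.5358,.0632]);ex=np.array([.0941,-.9956]);ey=np.array([.9956,.0941]);m=c.mean(0)[:2]-o;print("in clamp",m@ex,m@ey)
E
```

```text
hub [0.52875771 0.13736955 0.073     ] tip [0.51456495 0.15092392 0.041     ] 0.019625379529538724
wing 132.95445692476483 collar 136.31801143150864 slip deg 3.36355450674381
wing 132.95445692476483 collar 136.67979316053504 slip deg 3.7253362357702144
[[0.5142 0.073  0.03  ]
 [0.5569 0.0773 0.03  ]
 [0.5592 0.0481 0.03  ]
 [0.5154 0.0442 0.03  ]] [0.5364 0.0607 0.03  ]
block len yaw 5.434738079949291
in clamp 0.0025762867349230583 0.0003772391040355993
```

The checks agree: residual slip is about 3.5° (0.06 rad), and the block bears on both jaws at clamp x = +2.6 mm, y = +0.4 mm, yaw 5.4°. I'll hand it in.

```bash
python3 - <<'E'
from station import env
s=env.read_state();print(s["time_s"],s["contact_force"]);print(env.hand_in())
E
```

```text
24.2 [-1.01532581 -0.04851665  0.03082282]
the job is handed in; nothing more can be done
None
```

The spacer block is clamped tight in the grey edge clamp. I handed the job in at about 24 s, with the gripper clear of everything.

- **Block:** My first grip overlapped it by only about 4 mm, so I set it back on the bench and gripped it lower. I then placed it flat between the jaws and let go. The last close view shows it bearing on both jaws, centred to about 0.4 mm and square to the clamp within the measuring error.
- **Screw:** I turned the wing clockwise about 2.03 rad in a single grip. The torque held at about 0.15 N m, then rose and levelled off at 0.25–0.26 N m, so I stopped. With the wing released, it stands about 3.5° (0.06 rad) ahead of the collar dash. The clutch has therefore just given, well under the half-radian limit.
- **Uncertainty:** The slip reading is only good to a few degrees, because the collar dash was mostly hidden under the wing. The torque levelling off agrees with it.
- **Other parts:** I did not touch the other parts, but I did not take a final top view to confirm this. No check failed.

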